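Slide the packed vase crate into the squaring corner

TASK

Push the tall wooden crate with the packed vase across the bench into the inner corner of the two low wooden rails, so that it stands square and snug against both the back rail and the side rail, ready for its tall cover to be fitted. It is heavy and top-heavy: push it with your fingertips low near its base, the hand clear of its upper half and of the vase, so that it slides flat on the bench and never rocks up onto an edge or is lifted. Leave everything else on the bench where it stands.

Things in the scene. Friction and masses are not known exactly. Their poses are not given: they have to be found in the camera images.
- crate: tall crate of plain boards, 140 mm (its x) by 120 mm (its y), 250 mm tall, flat upright sides, foam-packed to the brim. With the vase 1.3 to 1.9 kg; friction on the bench 0.5 to 0.66, so it rocks if pushed above about 80 mm. Origin: centre of its underside; z up. It starts with its centre 15 to 35 mm short of home in x and 110 to 180 mm left of it, turned up to 0.2 rad against the rails
- crate_upper: the upper half of the crate: the upper two of the four boards on each side, from 130 to 250 mm above the bench, flush with the lower boards. Its origin and axes are those of the crate. Not to be pushed on
- vase: the vase packed firmly in the crate: a white neck 72 mm across where it leaves the foam, flared mouth 60 mm across, 320 mm above the bench. Its origin and axes are those of the crate. Not to be touched
- corner: two dark wooden rails, 40 mm high, 32 mm thick, screwed to the bench at right angles. Origin: where their inner faces meet, at bench level. The back rail's inner face runs along +y (340 mm, to the left) and faces -x, towards the robot; the side rail's runs along -x (200 mm, towards the robot) and faces +y. Fixed; turned at most 0.2 rad from the world's axes
- home (a point): the point on the bench where the centre of the crate's underside is when it is home (70 mm from the back rail, 60 mm from the side rail); its axes are the corner's, and the crate's +x side then meets the back rail, its -y side the side rail
- putty_pot: small white lidded pot, 54 mm across, 45 mm tall, standing just beyond the back rail; a bystander. Origin: centre of its underside
- cork_block: cork sanding block 95 x 55 x 30 mm lying to the right of the side rail; a bystander. Origin: centre of its underside
- mug: white mug, 72 mm across, 85 mm tall, with a handle, to the right of the side rail; a bystander. Origin: centre of its underside
- filler_jar: small amber jar with a steel cap, 48 mm across, 50 mm tall, standing on the robot's side of the side rail's free end; a bystander. Origin: centre of its underside
- plate: white porcelain plate, 190 mm across, 20 mm tall, at the left of the bench; a bystander. Origin: centre of its underside
- spatula: long thin spatula lying at the front right of the bench; a bystander
- solvent: amber bottle with a black cap, 66 mm across, 150 mm tall, at the right of the bench; a bystander. Origin: centre of its underside

How it is judged:
At the end, for the whole second after the job is handed in: The crate stands upright and still on the bench in the corner, its sides within 6 mm of both rails and parallel to them within about 3 degrees (x of crate in the frame of corner between -0.076 and -0.064 m and y of crate in the frame of corner between 0.054 and 0.066 m and angle between the x axis of crate and the x axis of corner, either way round below 0.05 rad and angle between crate's own z axis and vertical below 0.02 rad and height (world z) of crate below 0.004 m and linear speed of crate below 0.01 m/s); the robot touches nothing.
It fails at once if the crate rocks up onto an edge (leans more than about 5 degrees) (angle between crate's own z axis and vertical above 0.09 rad).
It fails at once if the crate is lifted off the bench (height (world z) of crate above 0.01 m).
It fails at once if the robot pushes on the upper half of the crate (contact force between any of the fingers, the arm and crate_upper above 2 N).
It fails at once if the robot touches the vase (contact force between any of the fingers, the arm and vase above 0.5 N).
It fails at once if another thing on the bench is moved more than 15 mm or tipped (distance of any of putty_pot, cork_block, mug, filler_jar, plate, spatula, solvent from where it was at the start of the episode above 0.015 m or angle between any of putty_pot, cork_block, mug, filler_jar, plate, solvent's own z axis and vertical above 0.3 rad).
It also fails if it takes over 42 s, if anything falls off the work surface, if the arm or the gripper's body presses on something with over 40 N, if the wrist force passes 120 N, or if a joint passes its speed limit or range.

ROBOT

A 6-joint arm with a two-finger parallel gripper is mounted at the origin on the work surface. World frame = base frame: x ahead of the robot, y to its left, z up, the work surface at z = 0. Lengths are in m, angles in rad, forces in N, time in s.
With the tool pointing down it reaches from about 0.325 to 0.9 m from the base axis. Payload 3.5 kg.
Tool frame: the origin (TCP) lies at the centre of the arm's flange, where the gripper is bolted on; the fingertips stand 173 mm ahead of it and the grasp point (between the pads) lies 155 mm ahead of it; y points along the fingers, z is the direction in which the jaws open and shut, and the axes are right-handed (so a half turn about y gives the same grasp; the last joint's range is limited). The gripper opens to 85 mm and grips with 20 to 120 N. Pads are 22 mm wide; open, the fingers measure 114 mm over their backs; the gripper's body (76 mm by 85 mm) begins 54 mm behind the grasp point. The pads swing forward as they close: fully open they stand 13 mm farther back than shut.
Start: joints at [-1.218, 0.276, -0.026, 1.268, 0, 1.467], TCP at [0.275, -0.561, 0.405] pointing down, gripper open.
Joint ranges: [-3.12, 3.12], [-0.85, 1.88], [-1.08, 1.24], [-1.95, 2.15], [-1.57, 1.53], [-3.14, 3.14]. Speed limits (rad/s): [2.57, 2.57, 3.14, 3.14, 3.14, 3.14].

INTERFACE

Orientations are given as a rotation vector (axis times angle).
In Python, from station import bot, camera, ticket gives the robot as it stands.
- The arm moves only by the tool drive_tool, never from a script. Its arguments are lists of equal length, an entry for each row: "offset": the shift along the world's x, y, z in m, a list of three; "rot": the turn, a rotation vector about the world's x, y, z in degrees, a list of three; "jaw": the opening, from 0 (shut) to 1 (fully open). In form: {"offset": [[dx, dy, dz], ...], "rot": [[ax, ay, az], ...], "jaw": [jaw, ...]}. A call has exactly 5 rows; each row shifts and turns the commanded pose from where the row before left it; what a row does not reach is not made up. A row lasts 1/12 s, in which the tool goes at most 41.7 mm and 7.16 degrees, less where a joint would pass 70% of its speed; a pose out of reach is approached as far as the arm can. A call with a gripper value outside its range is refused whole. The fingers move at their own pace and stop on an object; "force" is the grip in N (left out, the last holds). Time passes only in rows, so rows that do not move let the fingers close, or fill a call up. It gives the time, the measured TCP pose, the force and the opening at its end, in the units of the state.
- bot.read_state(): the state, without advancing time (a new reading comes with each control period).
- camera(name): name is "scene" or "side" or "wrist"; returns a dict with "frame" (384x512x3 uint8, red, green, blue), "vertical_fov" (degrees; the focal length in pixels is half the picture's height over the tangent of half this angle, whatever the lens; pixels are square), "cx", "cy" (the principal point, pixels), "dist" ([k1, k2, p1, p2, k3] as OpenCV has them; the pictures are not rectified), "R" (3x3) and "t" (3): a world point X has camera coordinates R X + t. Camera axes: x right, y down, z forward; pixel columns grow to the right and rows downward; lengths in m; the calibration is good to about 2 mm. A picture is of the moment at which its call begins. There is no depth.
- ticket.job_done(): hands the job in, once; it reports no verdict.
The state is a dict: "time": time; "joint_pos": joint angles; "dq": joint speeds; "effort": joint torques, N m; "ee_pos": TCP position; "orientation": TCP orientation; "ft_force": force on the tool from outside, world axes, zero at the start; "ft_torque": the same for the moment, N m; "grip_width": finger opening in m.
Only numpy, scipy, OpenCV 4.12 (cv2) and the standard library are available. Lean on these libraries where they do the work, as an engineer would, in place of code of your own. Each camera call takes 0.05 s, during which the arm holds its last target.

## Working session

There is one attempt and no reset: what is moved stays moved. The work goes in short steps, Python scripts to look and compute and a tool call to move; the robot and the scene stay as the last step left them, time stands still between calls to the robot, and variables do not carry over. Pictures are saved under pics/ and viewed, and the job is handed in when it is done.

Besides the shell and the picture viewer there is one more tool, called after "Request:" as name(argument=value, ...) on one line, values as JSON. drive_tool: Moves the arm, as the interface text tells. Its arguments: {"type":"object","properties":{"offset":{"type":"array","items":{"type":"array","items":{"type":"number"}}},"rot":{"type":"array","items":{"type":"array","items":{"type":"number"}}},"jaw":{"type":"array","items":{"type":"number"}},"force":{"type":"number"}},"required":["offset","rot","jaw"]}

```bash
mkdir -p pics; ls; python3 - <<'E'
from station import bot,camera
import cv2,numpy as np,json
print(bot.read_state())
for n in("scene","side","wrist"):
    c=camera(n); cv2.imwrite(f"pics/{n}0.png",c["frame"][:,:,::-1])
    print(n,c["vertical_fov"],c["cx"],c["cy"],c["dist"],np.round(c["R"],3).tolist(),np.round(c["t"],3), (-c["R"].T@c["t"]).round(3))
E
```

```text
pics
{'time': 0.0, 'joint_pos': array([-1.21839888e+00,  2.77180172e-01, -2.78717703e-02,  1.26800005e+00,
       -2.87866507e-05,  1.46740905e+00]), 'dq': array([ 0.00061475, -0.00136796,  0.00028882, -0.00050501,  0.00132615,
       -0.00093417]), 'effort': array([ 1.81304647e-03, -4.45509982e+01,  2.95203084e+01,  1.64474017e-02,
       -5.22307198e-05, -2.89875068e-06]), 'ee_pos': array([ 0.27496661, -0.5608383 ,  0.40353426]), 'orientation': array([-0.45681902,  1.97062875, -1.96611341]), 'ft_force': array([-0.01601577,  0.8631961 , -0.46612048]), 'ft_torque': array([ 0.02337514, -0.01494248,  0.04883505]), 'grip_width': 0.08529831529675987}
scene 54.5391067567985 251.4206043022882 186.0186887109593 [-0.04880109  0.          0.          0.          0.        ] [[0.949, 0.316, -0.005], [0.266, -0.809, -0.524], [-0.17, 0.496, -0.852]] [-0.48  -0.145  1.376] [ 0.728 -0.648  1.093]
side 46.597258909714135 264.96932957853613 193.12665444019132 [-0.13983072  0.          0.          0.          0.        ] [[-0.607, 0.794, -0.013], [0.681, 0.512, -0.524], [-0.41, -0.327, -0.851]] [ 0.3   -0.319  1.472] [1.002 0.407 1.09 ]
wrist 68.55680559380326 252.19454331256696 190.53679075957913 [-0.04581848  0.          0.          0.          0.        ] [[0.44, -0.898, -0.001], [-0.853, -0.419, 0.312], [-0.281, -0.136, -0.95]] [-0.624 -0.04   0.38 ] [ 0.347 -0.525  0.372]
```

View pics/scene0.png

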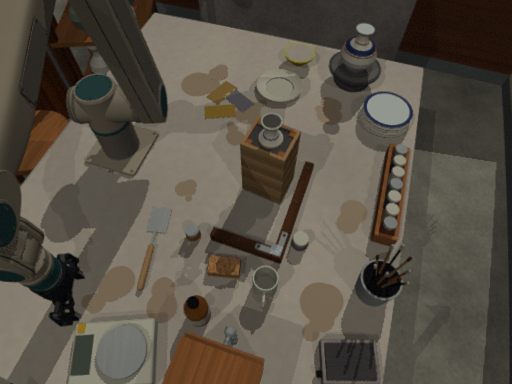

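View pics/side0.png

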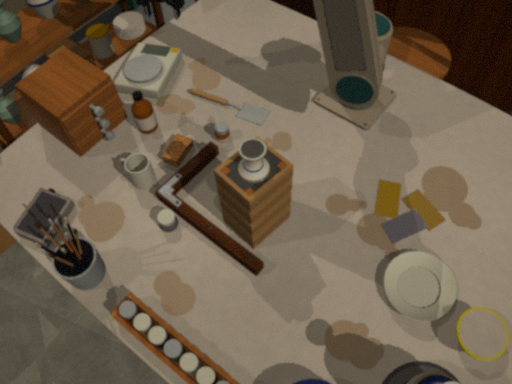

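View pics/wrist0.png

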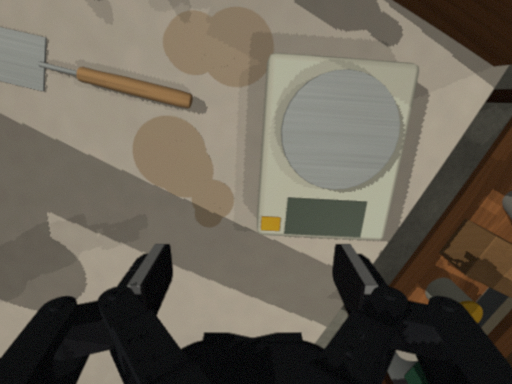

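The scene view shows the crate (bottom about (270,190)), the rail corner near (275,250), the jar at (192,232), and the arm at lower left. The side view shows the same things from the other side. I'll enlarge both around the crate and rails.

```bash
cat > h.py <<'E'
import cv2,numpy as np
def K(c):
    f=c["frame"].shape[0]/2/np.tan(np.radians(c["vertical_fov"]/2)); return np.array([[f,0,c["cx"]],[0,f,c["cy"]],[0,0,1.]])
def ray(c,uv,z):
    p=cv2.undistortPoints(np.array(uv,float).reshape(-1,1,2),K(c),np.array(c["dist"],float),None,None).reshape(-1,2)
    d=np.c_[p,np.ones(len(p))]@c["R"]; o=-c["R"].T@c["t"]
    return o+d*((z-o[2])/d[:,2])[:,None]
def proj(c,X):
    return cv2.projectPoints(np.array(X,float).reshape(-1,1,3),cv2.Rodrigues(np.array(c["R"]))[0],np.array(c["t"],float),K(c),np.array(c["dist"],float))[0].reshape(-1,2)
def crop(c,x0,y0,w,h,s,name):
    im=c["frame"][y0:y0+h,x0:x0+w,::-1]; im=cv2.resize(im,None,fx=s,fy=s,interpolation=cv2.INTER_CUBIC)
    for k in range(0,w,20): cv2.putText(im,str(x0+k),(k*s,8),0,.3,(0,0,255));cv2.line(im,(k*s,0),(k*s,4),(0,0,255))
    for k in range(0,h,20): cv2.putText(im,str(y0+k),(0,k*s+4),0,.3,(0,0,255))
    cv2.imwrite("pics/"+name,im)
E
python3 - <<'E'
from h import *; from station import camera
c=camera("scene");crop(c,180,100,160,150+20,4-1,"sc1.png") ; crop(c,180,110,150,150,4,"sc1.png")
c=camera("side");crop(c,150,130,150,150,4,"sd1.png")
E
```

```text
(no output)
```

View pics/sc1.png

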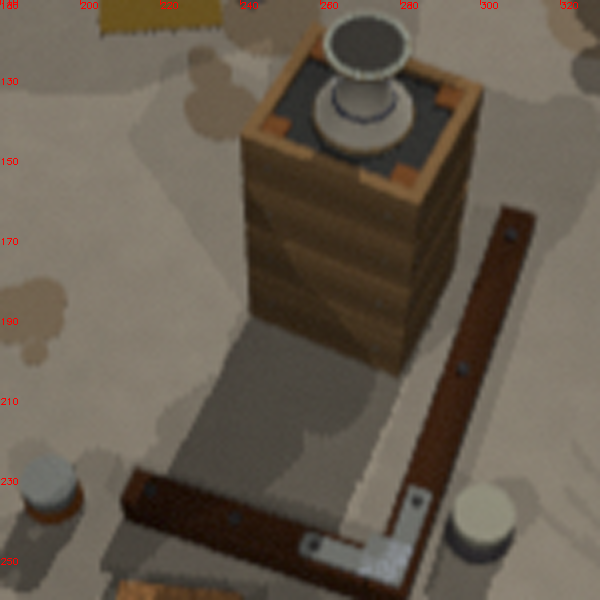

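View pics/sd1.png

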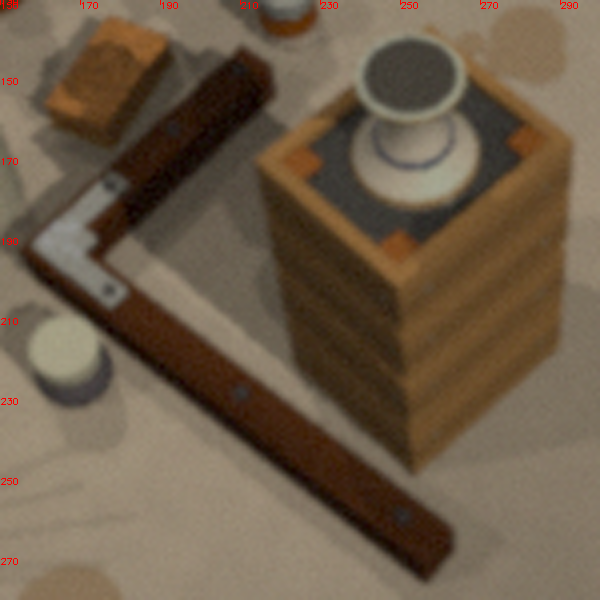

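```bash
cat > m.py <<'E'
from h import *; from station import camera
sc=camera("scene");sd=camera("side")
p=lambda n,a:print(n,a.round(4).tolist())
p("sc top",ray(sc,[(240.5,143),(259.5,116.2),(300.5,132),(284.5,160)],.25)[:,:2])
p("sc bot",ray(sc,[(242.2,189),(278.7,203.7),(294.5,175.5)],0)[:,:2])
p("sd top",ray(sd,[(214.5,170),(250.5,201.3),(293,165),(257.5,137)],.25)[:,:2])
p("sd bot",ray(sd,[(224.3,220),(253.7,248),(289.5,217.5)],0)[:,:2])
def corner(c,b,s,n):
    B=ray(c,b,.04)[:,:2];S=ray(c,s,.04)[:,:2]
    d1=B[0]-B[1];d2=S[0]-S[1]
    t=np.linalg.solve(np.c_[-d1,d2],B[1]-S[1]); I=B[1]-t[0]*-d1*1 if 0 else B[1]+t[0]*d1
    p(n,I);print(" back ang",np.arctan2(-d1[0],d1[1])," side ang",np.arctan2(-d2[1],-d2[0]), "lens",np.linalg.norm(B[0]-I),np.linalg.norm(S[0]-I))
corner(sc,[(305.7,161.7),(281.2,232.5)],[(214.5,227.5),(260,242.5)],"sc corner")
corner(sd,[(263.7,263.7),(182,203.7)],[(218,148),(182,175)],"sd corner")
p("jar",ray(sc,[(193,228)],.05));p("pot",ray(sc,[(300.5,238)],.045))
E
python3 m.py
```

```text
sc top [[0.4844, -0.0296], [0.5049, 0.0847], [0.6374, 0.0636], [0.6202, -0.0478]]
sc bot [[0.4837, -0.0327], [0.6186, -0.0489], [0.6397, 0.0768]]
sd top [[0.6183, -0.0461], [0.6339, 0.0718], [0.499, 0.0898], [0.4831, -0.0263]]
sd bot [[0.6154, -0.0488], [0.6329, 0.0689], [0.5001, 0.091]]
sc corner [0.657, -0.219]
 back ang -0.023963178554291135  side ang -0.02248215488172338 lens 0.33673555866700144 0.20043295077725196
sd corner [0.6601, -0.2331]
 back ang -0.014949951856260258  side ang -0.14633664497671656 lens 0.3615356741984332 0.20627826970478705
jar [[0.3968, -0.2411, 0.05]]
pot [[0.7195, -0.1673, 0.045]]
```

```bash
cat > st.py <<'E'
from station import bot
from scipy.spatial.transform import Rotation as R
import numpy as np
s=bot.read_state();m=R.from_rotvec(s["orientation"]).as_matrix()
print("t",s["time"],"q",s["joint_pos"].round(3),"F",s["ft_force"].round(1),"w",s["grip_width"].round(4))
p=s["ee_pos"];print("tcp",p.round(4),"tip",(p+.173*m[:,1]).round(4),"y",m[:,1].round(3),"z",m[:,2].round(3),"x",m[:,0].round(3))
E
python3 st.py; python3 - <<'E'
from h import *; from station import camera
for n,x0,y0 in(("scene",180,110),("side",150,130)):
    c=camera(n);a=-.023;R=np.array([[np.cos(a),-np.sin(a)],[np.sin(a),np.cos(a)]])
    L=np.array([[0,.34],[0,0],[-.2,0]])@R.T+[.657,-.219]
    print(n,proj(c,np.c_[L,[.04]*3]).round(1).tolist())
    im=cv2.resize(c["frame"][y0:y0+150,x0:x0+150,::-1],None,fx=4,fy=4)
    for z,col in((.04,(0,255,0)),(0,(255,0,0))):
        u=((proj(c,np.c_[L,[z]*3])-[x0,y0])*4+2).astype(np.int32); cv2.polylines(im,[u],False,col,1)
    C=np.array([[-.07,-.06],[.07,-.06],[.07,.06],[-.07,.06]]);a=-.135;R=np.array([[np.cos(a),-np.sin(a)],[np.sin(a),np.cos(a)]])
    C=C@R.T+[.559,.0205]
    for z in(0,.25):
        u=((proj(c,np.c_[C,[z]*4])-[x0,y0])*4+2).astype(np.int32); cv2.polylines(im,[u],True,(0,0,255),1)
    cv2.imwrite(f"pics/ov_{n}.png",im)
E
```

```text
scene [[305.9, 161.0], [275.9, 247.7], [214.6, 227.5]]
side [[261.5, 261.8], [167.2, 191.3], [214.9, 146.4]]Traceback (most recent call last):
  File "st.py", line 5, in <module>
    print("t",s["time"],"q",s["joint_pos"].round(3),"F",s["ft_force"].round(1),"w",s["grip_width"].round(4))
                                                                                   ^^^^^^^^^^^^^^^^^^^^^
AttributeError: 'float' object has no attribute 'round'
```

View pics/ov_scene.png

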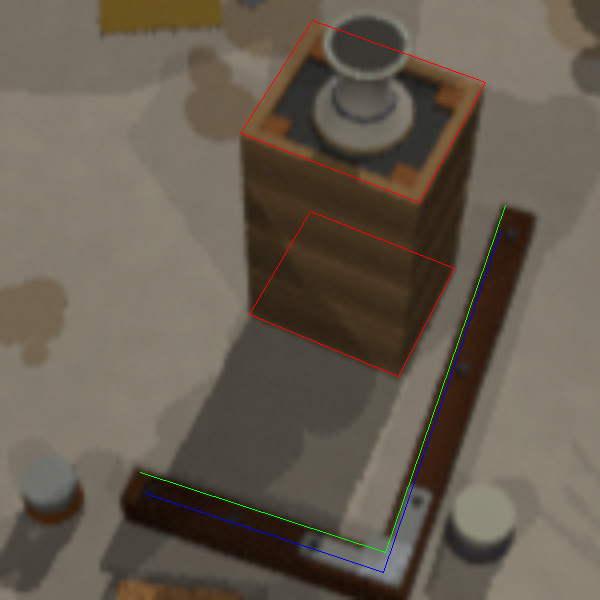

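View pics/ov_side.png

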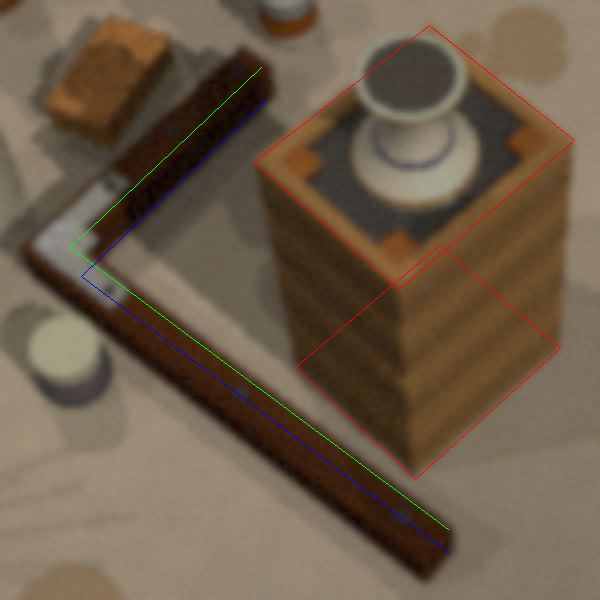

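```bash
sed -i 's/s\["grip_width"\].round(4)/round(s["grip_width"],4)/' st.py; python3 st.py
```

```text
t 0.45 q [-1.218  0.276 -0.026  1.268  0.     1.467] F [-0.2  0.6 -0.1] w 0.0851
tcp [ 0.2751 -0.5612  0.4046] tip [ 0.2751 -0.5612  0.2316] y [-0.  0. -1.] z [ 0.44  -0.898 -0.   ] x [-0.898 -0.44  -0.   ]
```

Request:
drive_tool(offset=[[0.012,0.035,0.015],[0.012,0.035,0.015],[0.012,0.035,0.015],[0.012,0.035,0.015],[0.012,0.035,0.015]], rot=[[0,0,6.3],[0,0,6.3],[0,0,6.3],[0,0,6.3],[0,0,6.3]], jaw=[0.8,0.8,0.8,0.8,0.8])

```text
time: 0.87
ee_pos: [0.3352, -0.3846, 0.4804]
orientation: [-0.89, 1.609, -1.609]
ft_force: [0.8, 0.3, 0.5]
grip_width: 0.0682
```

Request:
drive_tool(offset=[[0.012,0.036,0.008],[0.012,0.036,0.008],[0.012,0.036,0.008],[0.012,0.036,0.008],[0.012,0.036,0.008]], rot=[[0,0,6.2],[0,0,6.2],[0,0,6.2],[0,0,6.2],[0,0,6.2]], jaw=[0.8,0.8,0.8,0.8,0.8])

```text
time: 1.28
ee_pos: [0.3951, -0.2043, 0.5204]
orientation: [-1.2, 1.222, -1.224]
ft_force: [1.2, 0.2, 0.5]
grip_width: 0.0681
```

```bash
python3 st.py
```

```text
t 1.2833 q [-0.623 -0.09  -0.191  1.468  0.     0.967] F [1.2 0.2 0.5] w 0.0681
tcp [ 0.3951 -0.2043  0.5204] tip [ 0.3952 -0.2044  0.3474] y [ 0.001 -0.001 -1.   ] z [ 1.    -0.019  0.001] x [-0.019 -1.     0.   ]
```

Request:
drive_tool(offset=[[0,0.04,0],[0,0.04,0],[0,0.04,0],[0,0.04,0],[0,0.04,0]], rot=[[0,0,0],[0,0,0],[0,0,0],[0,0,0],[0,0,0]], jaw=[0.8,0.8,0.8,0.8,0.8])

```text
time: 1.7
ee_pos: [0.3944, -0.0044, 0.5201]
orientation: [-1.197, 1.226, -1.228]
ft_force: [1.1, 0.6, -0.5]
grip_width: 0.0686
```

Request:
drive_tool(offset=[[0,0.04,0],[0,0.04,0],[0,0.04,0],[0,0.04,0],[0,0.04,0]], rot=[[0,0,0],[0,0,0],[0,0,0],[0,0,0],[0,0,0]], jaw=[0.8,0.8,0.8,0.8,0.8])

```text
time: 2.12
ee_pos: [0.3943, 0.1958, 0.5201]
orientation: [-1.197, 1.226, -1.227]
ft_force: [0.8, 0.1, -0.9]
grip_width: 0.0684
```

Request:
drive_tool(offset=[[0.015,0.03,0],[0.015,0.03,0],[0.015,0.03,0],[0.015,0.03,0],[0.015,0.03,0]], rot=[[-4.5,0,0],[-4.5,0,0],[-4.5,0,0],[-4.5,0,0],[-4.5,0,0]], jaw=[0.8,0.8,0.8,0.8,0.8])

```text
time: 2.53
ee_pos: [0.4703, 0.3456, 0.5201]
orientation: [-1.479, 1.008, -1.516]
ft_force: [-0.2, -0.3, 0.6]
grip_width: 0.0683
```

Request:
drive_tool(offset=[[0.019,0,-0.03],[0.019,0,-0.03],[0.019,0,-0.03],[0.019,0,-0.03],[0.019,0,-0.03]], rot=[[-4.5,0,0],[-4.5,0,0],[-4.5,0,0],[-4.5,0,0],[-4.5,0,0]], jaw=[0.8,0.8,0.8,0.8,0.8])

```text
time: 2.95
ee_pos: [0.5659, 0.3442, 0.3685]
orientation: [-1.742, 0.736, -1.786]
ft_force: [0.4, -0.1, 0.8]
grip_width: 0.0681
```

```bash
python3 st.py
```

```text
t 2.95 q [ 0.556  0.555  0.206  1.709 -0.647  2.317] F [ 0.4 -0.1  0.8] w 0.0681
tcp [0.5659 0.3442 0.3685] tip [0.5661 0.2215 0.2465] y [ 0.001 -0.709 -0.705] z [ 1.    -0.016  0.018] x [-0.024 -0.705  0.709]
```

```bash
python3 - <<'E'
from h import *; from station import camera
c=camera("scene");print(ray(c,[(278,87)],.02)); 
d=camera("side");print(ray(d,[(420,283)],.02))
E
```

```text
[[0.46736782 0.45847959 0.02      ]]
[[0.46366186 0.47521628 0.02      ]]
```

Request:
drive_tool(offset=[[0,-0.01,-0.035],[0,-0.01,-0.035],[0,-0.01,-0.035],[0,-0.01,-0.035],[0,-0.01,-0.035]], rot=[[0,0,0],[0,0,0],[0,0,0],[0,0,0],[0,0,0]], jaw=[0.8,0.8,0.8,0.8,0.8])

```text
time: 3.47
ee_pos: [0.5653, 0.2938, 0.1957]
orientation: [-1.737, 0.74, -1.784]
ft_force: [1.0, 0.6, -0.4]
grip_width: 0.0683
```

```bash
python3 st.py;python3 - <<'E'
from h import *; from station import camera
for n in("scene","side"):
    c=camera(n); cv2.imwrite(f"pics/{n}2.png",c["frame"][:,:,::-1])
E
```

```text
t 3.4667 q [ 0.493  0.643 -0.035  1.329 -0.672  2.244] F [ 1.   0.6 -0.4] w 0.0683
tcp [0.5653 0.2938 0.1957] tip [0.5657 0.1719 0.073 ] y [ 0.002 -0.705 -0.709] z [ 1.    -0.017  0.02 ] x [-0.026 -0.709  0.705]
```

View pics/side2.png

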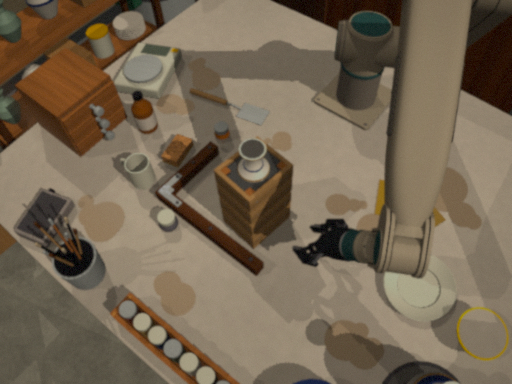

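The side view shows the tilted gripper at (320,240), beside the crate's left face and clear of it. I'm lowering it now and starting the approach.

Request:
drive_tool(offset=[[0,-0.006,-0.008],[0,-0.006,-0.008],[0,-0.006,-0.008],[0,-0.006,-0.008],[0,-0.006,-0.008]], rot=[[0,0,0],[0,0,0],[0,0,0],[0,0,0],[0,0,0]], jaw=[0.8,0.8,0.8,0.8,0.8])

```text
time: 3.98
ee_pos: [0.5657, 0.2637, 0.1554]
orientation: [-1.738, 0.739, -1.785]
ft_force: [-0.1, -0.1, 0.0]
grip_width: 0.0683
```

Request:
drive_tool(offset=[[0,-0.006,0],[0,-0.006,0],[0,-0.005,0],[0,-0.005,0],[0,-0.005,0]], rot=[[0,0,0],[0,0,0],[0,0,0],[0,0,0],[0,0,0]], jaw=[0.8,0.8,0.8,0.8,0.8])

```text
time: 4.4
ee_pos: [0.5653, 0.2364, 0.1552]
orientation: [-1.741, 0.739, -1.785]
ft_force: [-0.2, -0.3, 1.1]
grip_width: 0.0682
```

```bash
python3 st.py;python3 - <<'E'
from h import *; from station import camera
c=camera("side");crop(c,190,130,190,150,4,"sd3.png")
E
```

```text
t 4.4 q [ 0.415  0.64  -0.145  1.169 -0.704  2.152] F [-0.2 -0.3  1.1] w 0.0682
tcp [0.5653 0.2364 0.1552] tip [0.5654 0.1141 0.0328] y [ 0.001 -0.707 -0.707] z [ 1.    -0.017  0.018] x [-0.025 -0.707  0.707]
```

View pics/sd3.png

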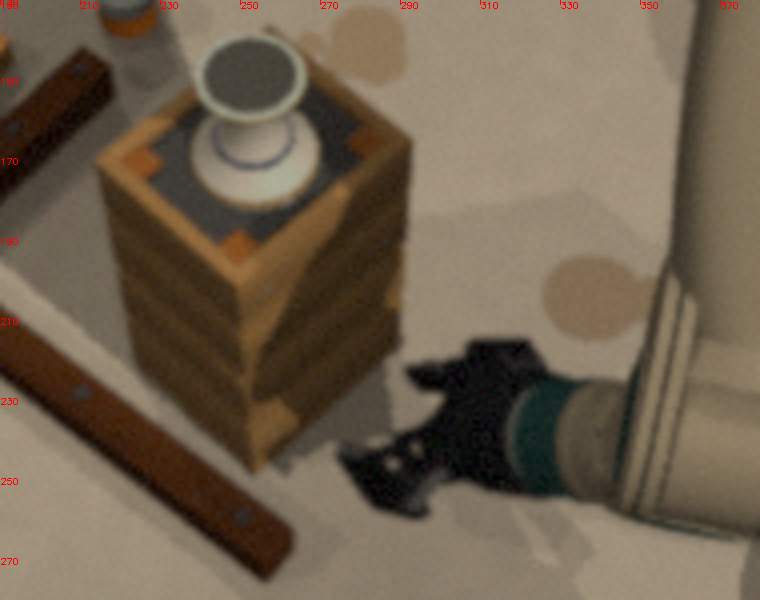

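The side view shows both fingertips about 20 mm short of the crate's lower boards, with the hand well away from its upper half. I'm starting the push.

Request:
drive_tool(offset=[[0,-0.004,0],[0,-0.004,0],[0,-0.004,0],[0,-0.004,0],[0,-0.004,0]], rot=[[0,0,0],[0,0,0],[0,0,0],[0,0,0],[0,0,0]], jaw=[0.8,0.8,0.8,0.8,0.8])

```text
time: 4.87
ee_pos: [0.5651, 0.2165, 0.1547]
orientation: [-1.741, 0.739, -1.784]
ft_force: [-0.0, 0.0, -0.4]
grip_width: 0.0683
```

Request:
drive_tool(offset=[[0,-0.004,0],[0,-0.004,0],[0,-0.004,0],[0,-0.004,0],[0,-0.004,0]], rot=[[0,0,0],[0,0,0],[0,0,0],[0,0,0],[0,0,0]], jaw=[0.8,0.8,0.8,0.8,0.8])

```text
time: 5.28
ee_pos: [0.5651, 0.1982, 0.1553]
orientation: [-1.737, 0.743, -1.781]
ft_force: [-2.9, 9.9, 3.5]
grip_width: 0.0683
```

Request:
drive_tool(offset=[[0,-0.004,0],[0,-0.004,0],[0,-0.004,0],[0,-0.004,0],[0,-0.004,0]], rot=[[0,0,0],[0,0,0],[0,0,0],[0,0,0],[0,0,0]], jaw=[0.8,0.8,0.8,0.8,0.8])

```text
time: 5.7
ee_pos: [0.565, 0.1783, 0.1552]
orientation: [-1.738, 0.743, -1.781]
ft_force: [-2.9, 9.4, 3.5]
grip_width: 0.0681
```

```bash
python3 st.py;python3 - <<'E'
from h import *; from station import camera
c=camera("side");crop(c,150,120,200,150,4,"sd4.png")
c=camera("scene");crop(c,200,100,130,150,4,"sc4.png")
E
```

```text
t 5.7 q [ 0.329  0.591 -0.23   1.06  -0.728  2.043] F [-2.9  9.4  3.5] w 0.0681
tcp [0.565  0.1783 0.1552] tip [0.565  0.0566 0.0322] y [ 0.    -0.703 -0.711] z [ 1.    -0.017  0.017] x [-0.024 -0.711  0.703]
```

View pics/sd4.png

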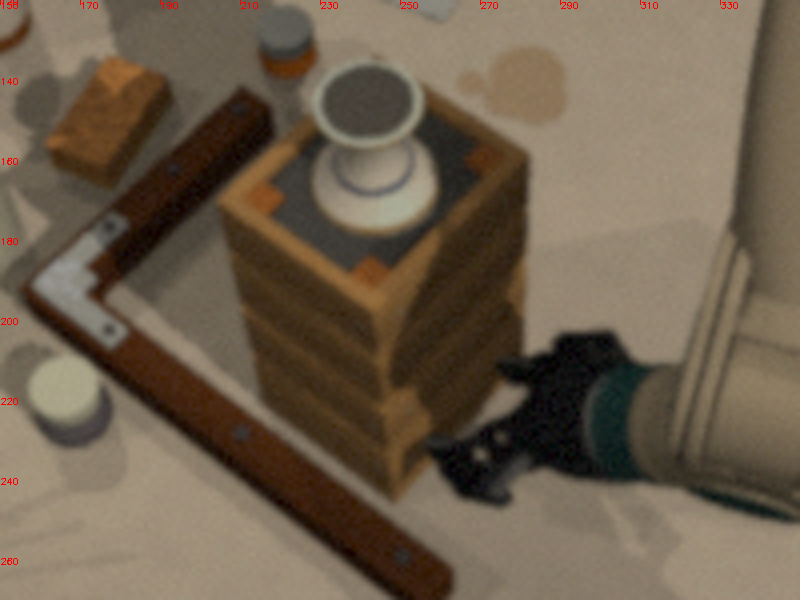

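View pics/sc4.png

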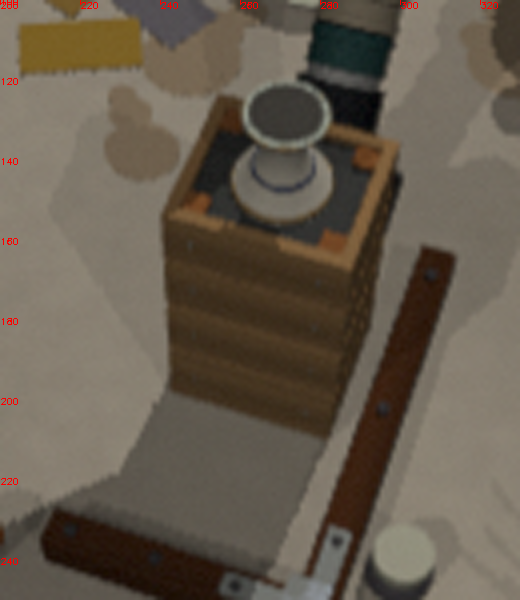

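Both views show the crate sliding flat and turning parallel with the rails, with only the fingertips on its lower boards. The push force is about 10 N. I'm continuing.

Request:
drive_tool(offset=[[0,-0.006,0],[0,-0.007,0],[0,-0.007,0],[0,-0.007,0],[0,-0.007,0]], rot=[[0,0,0],[0,0,0],[0,0,0],[0,0,0],[0,0,0]], jaw=[0.8,0.8,0.8,0.8,0.8])

```text
time: 6.22
ee_pos: [0.5657, 0.1443, 0.1552]
orientation: [-1.736, 0.741, -1.781]
ft_force: [-0.4, 8.9, 1.9]
grip_width: 0.0682
```

Request:
drive_tool(offset=[[0,-0.007,0],[0,-0.007,0],[0,-0.007,0],[0,-0.007,0],[0,-0.007,0]], rot=[[0,0,0],[0,0,0],[0,0,0],[0,0,0],[0,0,0]], jaw=[0.8,0.8,0.8,0.8,0.8])

```text
time: 6.63
ee_pos: [0.5657, 0.1092, 0.1552]
orientation: [-1.737, 0.741, -1.781]
ft_force: [-0.2, 9.1, 1.5]
grip_width: 0.0682
```

Request:
drive_tool(offset=[[0,-0.007,0],[0,-0.007,0],[0,-0.006,0],[0,-0.005,0],[0,-0.004,0]], rot=[[0,0,0],[0,0,0],[0,0,0],[0,0,0],[0,0,0]], jaw=[0.8,0.8,0.8,0.8,0.8])

```text
time: 7.05
ee_pos: [0.5656, 0.08, 0.1551]
orientation: [-1.737, 0.741, -1.781]
ft_force: [0.3, 9.4, 2.2]
grip_width: 0.068
```

```bash
python3 st.py;python3 - <<'E'
from h import *; from station import camera
c=camera("side");crop(c,150,120,200,150,4,"sd5.png")
c=camera("scene");crop(c,190,110,130,150,4,"sc5.png")
E
```

```text
t 7.05 q [ 0.171  0.523 -0.345  0.866 -0.766  1.831] F [0.3 9.4 2.2] w 0.068
tcp [0.5656 0.08   0.1551] tip [ 0.5659 -0.0417  0.0321] y [ 0.002 -0.703 -0.711] z [ 1.    -0.016  0.018] x [-0.024 -0.711  0.703]
```

View pics/sd5.png

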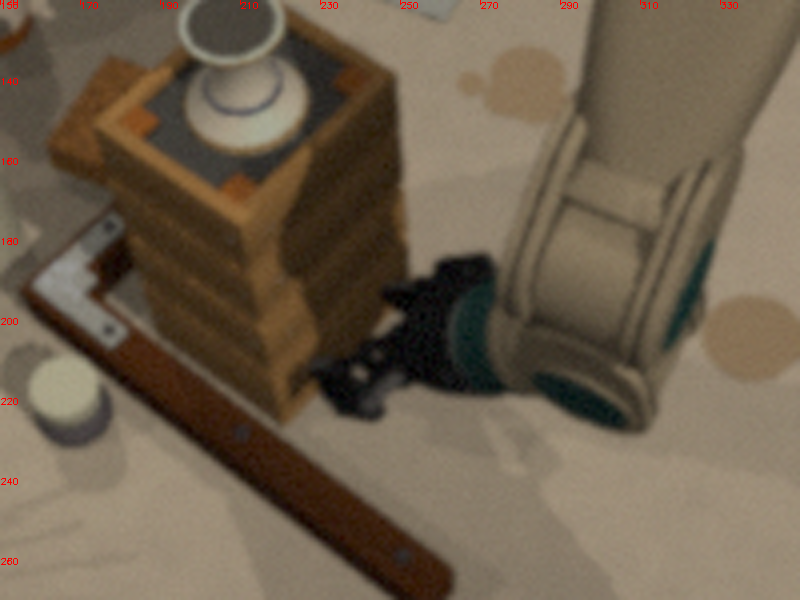

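View pics/sc5.png

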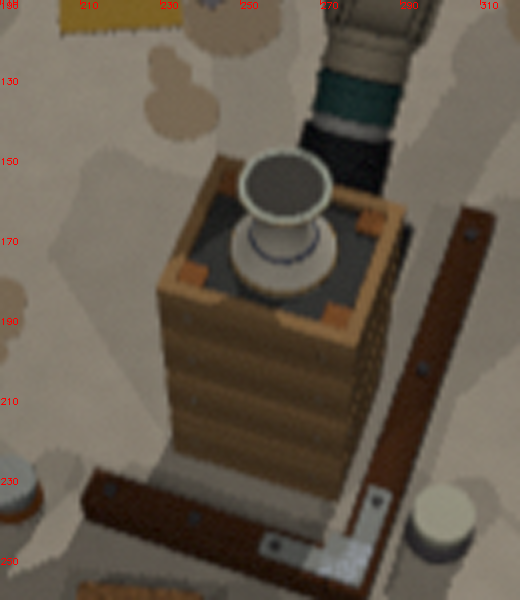

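```bash
cat > mc.py <<'E'
from h import *; from station import camera
import sys
sc=camera("scene");sd=camera("side")
def go(C,n,o=(.657,-.219),a=-.023):
    # C ordered (-x-y),(+x-y),(+x+y)
    cen=(C[0]+C[2])/2; d=C[1]-C[0]; e=C[2]-C[1]
    ang=(np.arctan2(d[1],d[0])+np.arctan2(-e[0],e[1]))/2
    v=cen-np.array(o); s,c=np.sin(a),np.cos(a)
    print(n,"cen",cen.round(4),"ang",round(ang,3),"len",np.linalg.norm(d).round(4),np.linalg.norm(e).round(4),"in corner",(c*v[0]+s*v[1]).round(4),(-s*v[0]+c*v[1]).round(4),"rel",round(ang-a,3))
E
python3 - <<'E'
from mc import *
go(ray(sc,[(230,181.75),(279.2,195.8),(291.2,161.8)],.25)[:,:2],"sc")
go(ray(sd,[(173.7,150.5),(211.3,178),(248.7,138)],.25)[:,:2]*1 if 0 else ray(sd,[(0,0)]*3,.25)[:,:2],"x")if 0 else None
t=ray(sd,[(173.7,150.5),(211.3,178),(248.7,138)],.25)[:,:2];print(t.round(4).tolist());go(np.array(t),"sd")
E
```

```text
sc cen [ 0.5702 -0.1051] ang -0.008 len 0.1372 0.1149 in corner -0.0894 0.1119 rel 0.015
[[0.6341, -0.1613], [0.6394, -0.0375], [0.4982, -0.0413]]
sd cen [ 0.5661 -0.1013] ang 1.563 len 0.124 0.1413 in corner -0.0936 0.1155 rel 1.586
```

Request:
drive_tool(offset=[[0,-0.006,0],[0,-0.006,0],[0,-0.006,0],[0,-0.006,0],[0,-0.006,0]], rot=[[0,0,0],[0,0,0],[0,0,0],[0,0,0],[0,0,0]], jaw=[0.8,0.8,0.8,0.8,0.8])

```text
time: 7.67
ee_pos: [0.5657, 0.0501, 0.155]
orientation: [-1.737, 0.74, -1.781]
ft_force: [-0.2, 10.2, 2.3]
grip_width: 0.0683
```

Request:
drive_tool(offset=[[0,-0.004,0],[0,-0.003,0],[0,-0.003,0],[0,-0.002,0],[0,-0.002,0]], rot=[[0,0,0],[0,0,0],[0,0,0],[0,0,0],[0,0,0]], jaw=[0.8,0.8,0.8,0.8,0.8])

```text
time: 8.08
ee_pos: [0.5656, 0.0362, 0.155]
orientation: [-1.737, 0.741, -1.781]
ft_force: [0.6, 9.8, 1.7]
grip_width: 0.0686
```

Request:
drive_tool(offset=[[0,-0.001,0],[0,-0.001,0],[0,-0.001,0],[0,-0.001,0],[0,-0.001,0]], rot=[[0,0,0],[0,0,0],[0,0,0],[0,0,0],[0,0,0]], jaw=[0.8,0.8,0.8,0.8,0.8])

```text
time: 8.5
ee_pos: [0.5656, 0.0313, 0.155]
orientation: [-1.737, 0.74, -1.781]
ft_force: [0.4, 10.8, 1.5]
grip_width: 0.068
```

Request:
drive_tool(offset=[[0,-0.001,0],[0,-0.001,0],[0,-0.001,0],[0,-0.001,0],[0,-0.001,0]], rot=[[0,0,0],[0,0,0],[0,0,0],[0,0,0],[0,0,0]], jaw=[0.8,0.8,0.8,0.8,0.8])

```text
time: 8.92
ee_pos: [0.5661, 0.0287, 0.1557]
orientation: [-1.731, 0.743, -1.777]
ft_force: [-3.8, 31.0, 11.6]
grip_width: 0.0685
```

```bash
python3 st.py;python3 - <<'E'
from h import *; from station import camera
c=camera("side");crop(c,140,90,150,150,4,"sd6.png")
c=camera("scene");crop(c,190,130,130,150,4,"sc6.png")
E
```

```text
t 8.9167 q [ 0.082  0.493 -0.394  0.757 -0.771  1.704] F [-3.8 31.  11.6] w 0.0685
tcp [0.5661 0.0287 0.1557] tip [ 0.5669 -0.0922  0.032 ] y [ 0.005 -0.699 -0.715] z [ 1.    -0.014  0.02 ] x [-0.024 -0.715  0.698]
```

View pics/sd6.png

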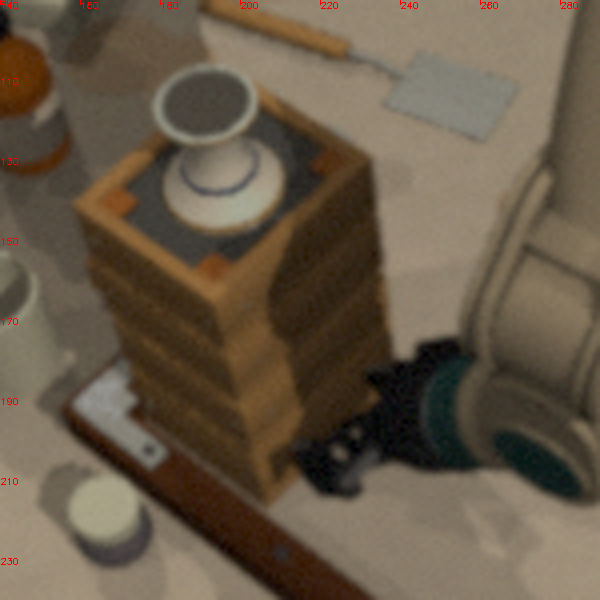

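View pics/sc6.png

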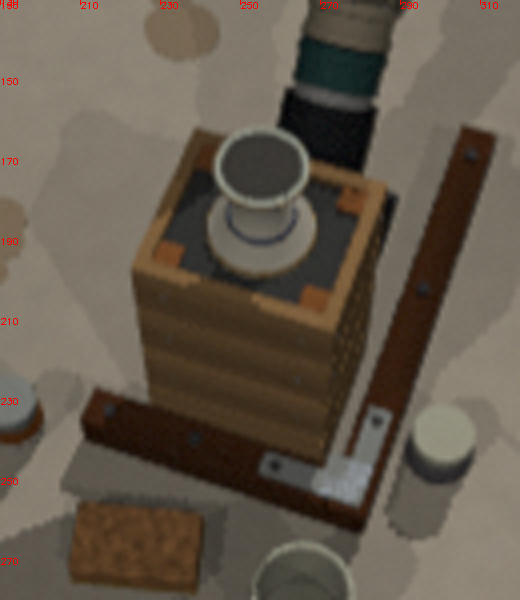

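The crate is now against the side rail: force jumped to 31 N, and the scene view shows its lower edge along the rail at about (230,225)–(270,245). A gap of about 20 mm to the back rail remains. I'm backing off and moving round to the robot's side.

Request:
drive_tool(offset=[[0,0.02,0.0],[0,0.03,0.01],[0,0.035,0.015],[0,0.035,0.015],[0,0.03,0.02]], rot=[[0,0,0],[0,0,0],[0,0,0],[0,0,0],[0,0,0]], jaw=[0.8,0.8,0.8,0.8,0.8])

```text
time: 9.43
ee_pos: [0.5643, 0.1762, 0.2145]
orientation: [-1.744, 0.739, -1.783]
ft_force: [0.9, 0.8, -0.4]
grip_width: 0.0685
```

Request:
drive_tool(offset=[[-0.03,0,0.025],[-0.03,0,0.025],[-0.03,0,0.025],[-0.03,0,0.025],[-0.03,0,0.025]], rot=[[0,0,6.9],[0,0,6.9],[0,0,6.9],[0,0,6.9],[0,0,6.9]], jaw=[0.5,0.5,0.5,0.5,0.5])

```text
time: 9.85
ee_pos: [0.4135, 0.1745, 0.3402]
orientation: [-1.725, 0.167, -1.36]
ft_force: [0.1, 0.3, 0.8]
grip_width: 0.0428
```

```bash
python3 st.py
```

```text
t 9.85 q [ 0.439 -0.003 -0.577  0.832 -0.772  1.358] F [0.1 0.3 0.8] w 0.0428
tcp [0.4135 0.1745 0.3402] tip [0.4833 0.0739 0.218 ] y [ 0.403 -0.582 -0.706] z [0.83  0.557 0.016] x [ 0.385 -0.593  0.708]
```

Request:
drive_tool(offset=[[-0.016,-0.025,0.015],[-0.016,-0.025,0.015],[-0.016,-0.025,0.015],[-0.016,-0.025,0.015],[-0.016,-0.025,0.015]], rot=[[0,0,6.9],[0,0,6.9],[0,0,6.9],[0,0,6.9],[0,0,6.9]], jaw=[0.5,0.5,0.5,0.5,0.5])

```text
time: 10.27
ee_pos: [0.3433, 0.0634, 0.4063]
orientation: [-1.615, -0.269, -0.959]
ft_force: [0.3, -0.5, 0.7]
grip_width: 0.0425
```

```bash
python3 st.py
```

```text
t 10.2667 q [ 0.123 -0.485 -0.817  0.54  -0.38   0.439] F [ 0.3 -0.5  0.7] w 0.0425
tcp [0.3433 0.0634 0.4063] tip [0.4536 0.0124 0.2832] y [ 0.638 -0.295 -0.711] z [0.434 0.901 0.016] x [ 0.636 -0.319  0.703]
```

Request:
drive_tool(offset=[[-0.002,-0.035,0],[-0.002,-0.035,0],[-0.002,-0.035,0],[-0.002,-0.035,0],[-0.002,-0.035,0]], rot=[[0,0,4.9],[0,0,4.9],[0,0,4.9],[0,0,4.9],[0,0,4.9]], jaw=[0.5,0.5,0.5,0.5,0.5])

```text
time: 10.68
ee_pos: [0.3341, -0.1042, 0.4062]
orientation: [-1.486, -0.57, -0.646]
ft_force: [0.8, -0.2, -1.8]
grip_width: 0.043
```

```bash
python3 st.py
```

```text
t 10.6833 q [-0.625 -0.519 -0.83   0.576  0.405 -0.427] F [ 0.8 -0.2 -1.8] w 0.043
tcp [ 0.3341 -0.1042  0.4062] tip [ 0.4554 -0.1076  0.2829] y [ 0.701 -0.02  -0.713] z [0.045 0.999 0.016] x [ 0.712 -0.043  0.701]
```

Request:
drive_tool(offset=[[0.003,-0.01,-0.03],[0.003,-0.01,-0.03],[0.003,-0.01,-0.03],[0.003,-0.01,-0.03],[0.003,-0.01,-0.03]], rot=[[0,1,0.3],[0,1,0.3],[0,1,0.3],[0,1,0.2],[0,1,0.2]], jaw=[0.5,0.5,0.5,0.5,0.5])

```text
time: 11.1
ee_pos: [0.3502, -0.1542, 0.2549]
orientation: [-1.5, -0.511, -0.562]
ft_force: [0.9, -0.0, -1.3]
grip_width: 0.0425
```

```bash
python3 st.py
```

```text
t 11.1 q [-0.713 -0.189 -0.972  0.229  0.421 -0.557] F [ 0.9 -0.  -1.3] w 0.0425
tcp [ 0.3502 -0.1542  0.2549] tip [ 0.4598 -0.1555  0.121 ] y [ 0.634 -0.008 -0.774] z [0.029 0.999 0.014] x [ 0.773 -0.031  0.633]
```

Request:
drive_tool(offset=[[0.003,0,-0.018],[0.003,0,-0.018],[0.003,0,-0.018],[0.003,0,-0.018],[0.003,0,-0.015]], rot=[[0,0,0],[0,0,0],[0,0,0],[0,0,0],[0,0,0]], jaw=[0.5,0.5,0.5,0.5,0.5])

```text
time: 11.52
ee_pos: [0.3654, -0.1533, 0.1678]
orientation: [-1.499, -0.511, -0.561]
ft_force: [-0.0, 0.3, 0.5]
grip_width: 0.0425
```

```bash
python3 st.py;python3 - <<'E'
from h import *; from station import camera
c=camera("side");crop(c,140,70,150,150,4,"sd7.png")
c=camera("scene");crop(c,140,120,180,150,4,"sc7.png")
E
```

```text
t 11.5167 q [-0.681  0.063 -1.044 -0.105  0.404 -0.527] F [-0.   0.3  0.5] w 0.0425
tcp [ 0.3654 -0.1533  0.1678] tip [ 0.4749 -0.1544  0.0339] y [ 0.633 -0.006 -0.774] z [0.028 0.999 0.015] x [ 0.774 -0.031  0.633]
```

View pics/sd7.png

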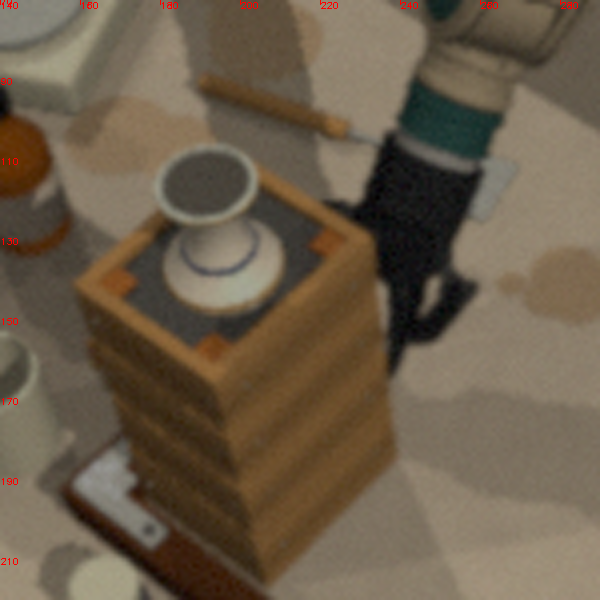

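View pics/sc7.png

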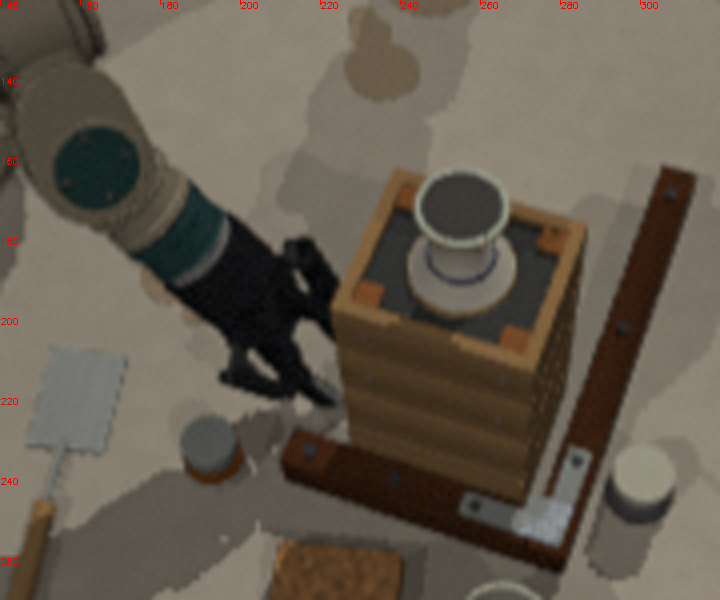

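The scene view shows the fingers just short of the crate's robot-side face, low down at about (225,220). The jar at (192,230) is clear. I'm pushing in +x.

Request:
drive_tool(offset=[[0.003,0,0],[0.003,0,0],[0.003,0,0],[0.003,0,0],[0.003,0,0]], rot=[[0,0,0],[0,0,0],[0,0,0],[0,0,0],[0,0,0]], jaw=[0.5,0.5,0.5,0.5,0.5])

```text
time: 12.03
ee_pos: [0.3817, -0.1538, 0.1701]
orientation: [-1.499, -0.515, -0.563]
ft_force: [0.4, 0.3, -0.1]
grip_width: 0.0424
```

Request:
drive_tool(offset=[[0.003,0,0],[0.003,0,0],[0.003,0,0],[0.003,0,0],[0.003,0,0]], rot=[[0,0,0],[0,0,0],[0,0,0],[0,0,0],[0,0,0]], jaw=[0.5,0.5,0.5,0.5,0.5])

```text
time: 12.45
ee_pos: [0.3938, -0.1524, 0.1682]
orientation: [-1.499, -0.507, -0.56]
ft_force: [-16.5, -0.0, 12.5]
grip_width: 0.0425
```

```bash
python3 st.py;python3 - <<'E'
from h import *; from station import camera
c=camera("scene");crop(c,140,120,180,150,4,"sc8.png")
E
```

```text
t 12.45 q [-0.627  0.102 -0.997 -0.114  0.373 -0.478] F [-16.5  -0.   12.5] w 0.0425
tcp [ 0.3938 -0.1524  0.1682] tip [ 0.5029 -0.1535  0.0339] y [ 0.63  -0.006 -0.776] z [0.029 0.999 0.016] x [ 0.776 -0.033  0.63 ]
```

View pics/sc8.png

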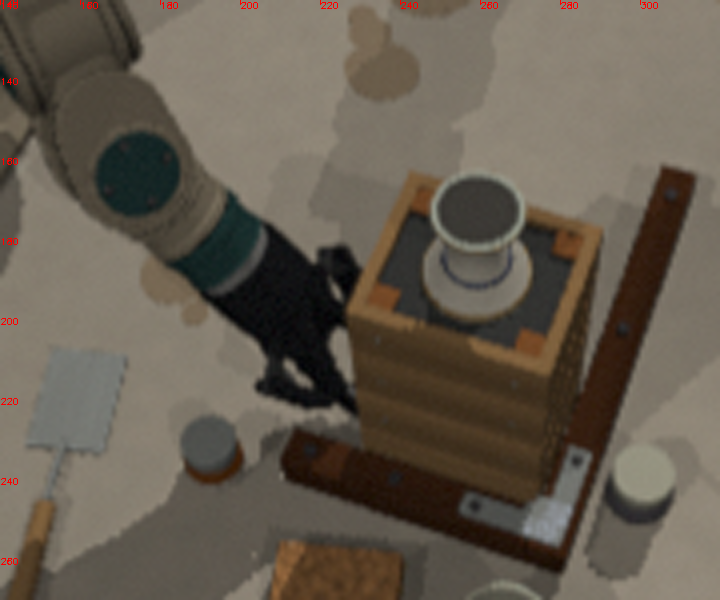

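The scene view shows the crate moved in +x along the side rail, with the gap to the back rail nearly closed. I'm continuing slowly.

Request:
drive_tool(offset=[[0.002,0,0],[0.002,0,0],[0.002,0,0],[0.0015,0,0],[0.0015,0,0]], rot=[[0,0,0],[0,0,0],[0,0,0],[0,0,0],[0,0,0]], jaw=[0.5,0.5,0.5,0.5,0.5])

```text
time: 12.92
ee_pos: [0.399, -0.1512, 0.166]
orientation: [-1.501, -0.496, -0.555]
ft_force: [-30.4, 0.1, 14.5]
grip_width: 0.0426
```

```bash
python3 st.py;python3 - <<'E'
from h import *; from station import camera
c=camera("scene");crop(c,200,120,130,150,4,"sc9.png")
c=camera("side");crop(c,140,70,150,150,4,"sd9.png")
E
```

```text
t 12.9167 q [-0.613  0.114 -0.988 -0.112  0.36  -0.465] F [-30.4   0.1  14.5] w 0.0426
tcp [ 0.399  -0.1512  0.166 ] tip [ 0.5068 -0.1524  0.0306] y [ 0.623 -0.007 -0.782] z [0.033 0.999 0.017] x [ 0.782 -0.037  0.622]
```

View pics/sc9.png

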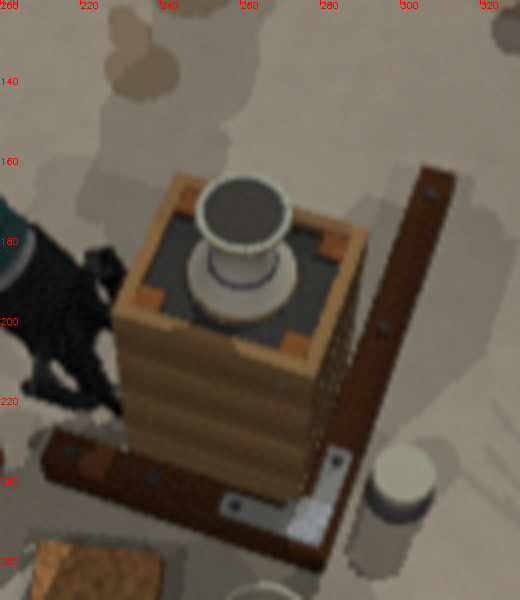

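View pics/sd9.png

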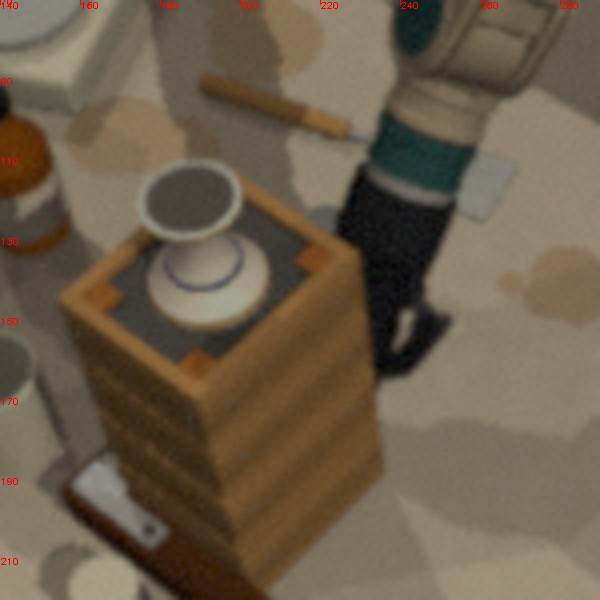

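```bash
python3 - <<'E'
from mc import *
go(ray(sc,[(228.7,197),(278.2,213.7),(292,178)],.25)[:,:2],"sc")
t=ray(sd,[(155,144.5),(190,170.7),(230,133.7)],.25)[:,:2];print(t.round(4).tolist());go(t,"sd")
b=ray(sc,[(231.5,235.5)],0);print("sc bottom -x-y",b)
E
```

```text
sc cen [ 0.5848 -0.1532] ang -0.046 len 0.1366 0.1154 in corner -0.0737 0.0642 rel -0.023
[[0.6482, -0.2109], [0.6537, -0.0902], [0.5148, -0.086]]
sd cen [ 0.5815 -0.1484] ang 1.533 len 0.1208 0.139 in corner -0.0771 0.0688 rel 1.556
sc bottom -x-y [[ 0.50805302 -0.20712103  0.        ]]
```

Request:
drive_tool(offset=[[0.001,0,0.001],[0.001,0,0.0005],[0.001,0,0],[0,0,0],[0,0,0]], rot=[[0,0,0],[0,0,0],[0,0,0],[0,0,0],[0,0,0]], jaw=[0.5,0.5,0.5,0.5,0.5])

```text
time: 13.53
ee_pos: [0.3998, -0.1507, 0.1661]
orientation: [-1.502, -0.49, -0.553]
ft_force: [-40.9, -5.0, 23.9]
grip_width: 0.0426
```

```bash
python3 st.py
```

```text
t 13.5333 q [-0.61   0.114 -0.985 -0.106  0.354 -0.461] F [-40.9  -5.   23.9] w 0.0426
tcp [ 0.3998 -0.1507  0.1661] tip [ 0.5068 -0.1522  0.0301] y [ 0.618 -0.009 -0.786] z [0.036 0.999 0.017] x [ 0.785 -0.039  0.618]
```

The tip stayed at x = 0.5068 while the force rose to 41 N, so the crate is hard against the back rail. I'm backing off and checking.

Request:
drive_tool(offset=[[-0.005,0,0],[-0.01,0,0.0],[-0.01,0,0.01],[-0.01,0,0.02],[0,0,0.025]], rot=[[0,0,0],[0,0,0],[0,0,0],[0,0,0],[0,0,0]], jaw=[0.5,0.5,0.5,0.5,0.5])

```text
time: 13.95
ee_pos: [0.3705, -0.1522, 0.2242]
orientation: [-1.496, -0.507, -0.559]
ft_force: [-0.6, 0.1, 0.0]
grip_width: 0.0431
```

```bash
python3 st.py; python3 - <<'E'
from mc import *
go(ray(sc,[(223.2,197),(273,212),(286.7,176.7)],.25)[:,:2],"sc6 (at side rail)")
crop(sc,210,120,100,150,5,"sc10.png") if 0 else crop(sc,215,130,100,120,5,"sc10.png")
crop(sd,145,90,110,120,5,"sd10.png")
E
```

```text
t 13.95 q [-0.668 -0.083 -0.981  0.104  0.399 -0.516] F [-0.6  0.1  0. ] w 0.0431
tcp [ 0.3705 -0.1522  0.2242] tip [ 0.4796 -0.1527  0.0899] y [ 0.63  -0.003 -0.776] z [0.028 0.999 0.018] x [ 0.776 -0.033  0.63 ]
sc6 (at side rail) cen [ 0.5706 -0.1556] ang -0.025 len 0.1362 0.1144 in corner -0.0878 0.0614 rel -0.002
```

View pics/sc10.png

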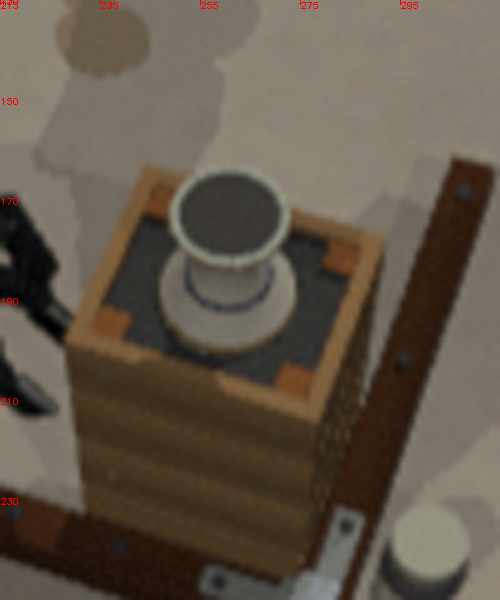

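View pics/sd10.png

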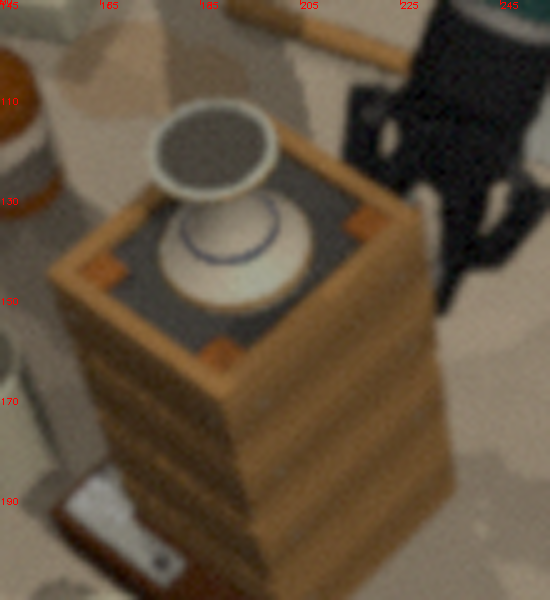

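```bash
python3 - <<'E'
from mc import *
go(ray(sc,[(228,198.4),(278,214),(292,177.6)],.25)[:,:2],"sc10")
t=ray(sd,[(155,144.4),(189.6,169.8),(229,132.4)],.25)[:,:2];print(t.round(4).tolist());go(t,"sd10")
t=ray(sd,[(150+0,0)],.25) 
# predicted for home in both
a=-.023;R=np.array([[np.cos(a),-np.sin(a)],[np.sin(a),np.cos(a)]])
C=np.array([[-.14,0],[0,0],[0,.12],[-.14,.12]])@R.T+[.657,-.219]
print(proj(sc,np.c_[C,[.25]*4]).round(1).tolist());print(proj(sd,np.c_[C,[.25]*4]).round(1).tolist())
E
```

```text
sc10 cen [ 0.5844 -0.1548] ang -0.032 len 0.1365 0.1176 in corner -0.074 0.0625 rel -0.009
[[0.648, -0.2111], [0.6524, -0.0927], [0.5132, -0.0906]]
sd10 cen [ 0.5806 -0.1508] ang 1.544 len 0.1185 0.1393 in corner -0.078 0.0664 rel 1.567
[[228.7, 199.9], [280.1, 216.1], [293.5, 178.5], [244.7, 164.2]]
[[190.2, 110.6], [150.1, 145.3], [185.4, 170.5], [225.6, 133.1]]
```

```bash
python3 - <<'E'
from mc import *
go(ray(sd,[(158.7,140.7),(193.7,165.7),(232.5,130)],.25)[:,:2],"sd6")
# bottom edges now: crate -y face bottom/rail top line gap seen in the scene
crop(sc,225,205,80,60,8,"sc11.png"); crop(sd,150,170,80,60,8,"sd11.png")
E
```

```text
sd6 cen [ 0.5684 -0.1502] ang 1.54 len 0.119 0.1359 in corner -0.0902 0.0668 rel 1.563
```

View pics/sc11.png

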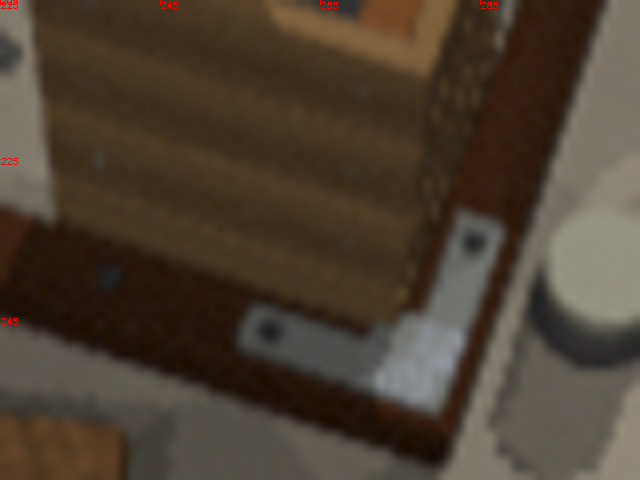

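View pics/sd11.png

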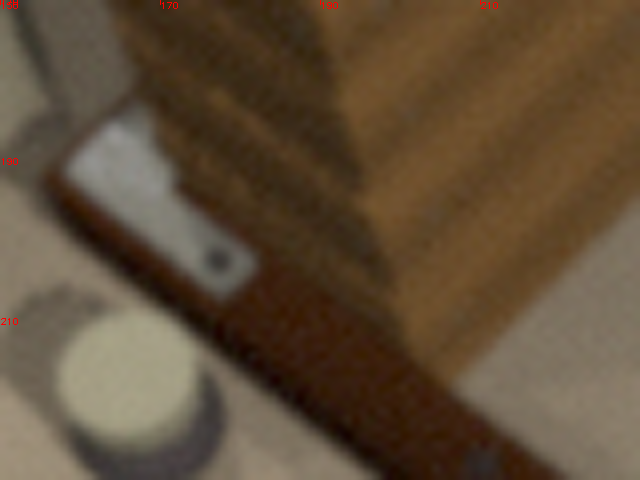

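```bash
python3 - <<'E'
from mc import *
crop(sd,205,150,60,60,10,"sd12.png"); crop(sc,215,190,60,60,10,"sc12.png")
print(ray(sd,[(236,187.4)],0), "home -x+y:", end="")
a=-.023;R=np.array([[np.cos(a),-np.sin(a)],[np.sin(a),np.cos(a)]])
C=np.array([[-.14,.12],[-.14,0]])@R.T+[.657,-.219];print(C, proj(sd,np.c_[C,[0,0]]),proj(sc,np.c_[C,[0.04,0.04]]))
E
```

```text
[[ 0.51286782 -0.0906866   0.        ]] home -x+y:[[ 0.51979679 -0.09581202]
 [ 0.51703703 -0.21578028]] [[233.11868056 188.11781142]
 [202.89891843 167.14866965]] [[246.02997824 201.4347446 ]
 [232.61597953 233.47213825]]
```

View pics/sd12.png

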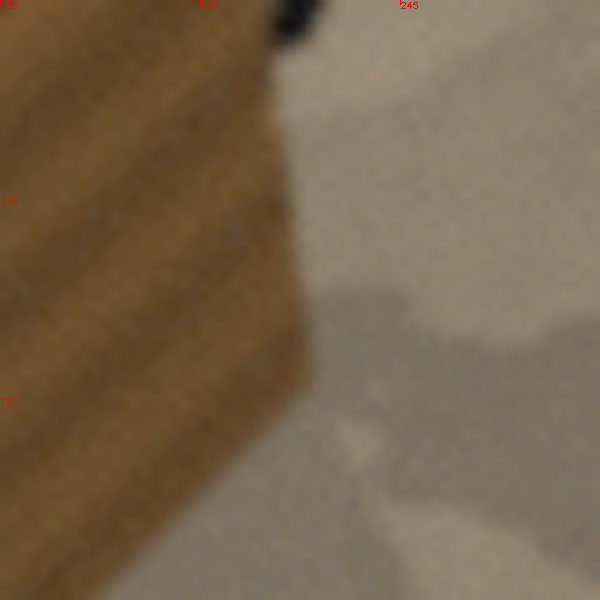

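View pics/sc12.png

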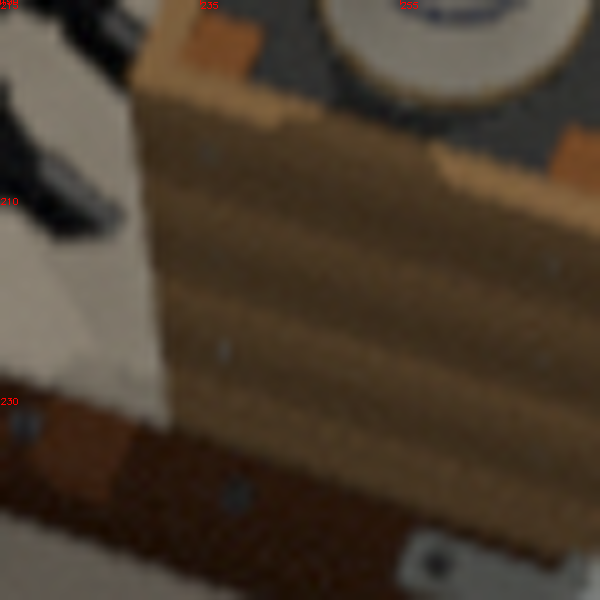

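```bash
python3 - <<'E'
from mc import *
def dl(P,A,B):
    d=(B-A)/np.linalg.norm(B-A); v=P-A; return abs(d[0]*v[:,1]-d[1]*v[:,0]).round(4)
B=ray(sd,[(263.7,263.7),(182,203.7)],.04)[:,:2]
print("sd -x bottom corner to back line",dl(ray(sd,[(236,188)],0)[:,:2],*B), "top +x corners, -x",dl(ray(sd,[(155,144.4),(189.6,169.8),(229,132.4)],.25)[:,:2],*B))
print(" init crate rail ang sd",B.round(4).tolist())
B=ray(sc,[(305.7,161.7),(281.2,232.5)],.04)[:,:2]
print("sc -x at rail top",dl(ray(sc,[(231.8,232.5)],.04)[:,:2],*B),"top -x,+x,+x",dl(ray(sc,[(228,198.4),(278,214),(292,177.6)],.25)[:,:2],*B))
# rail edge profile, both cams
crop(sd,205,205,80,75,8,"sd13.png"); crop(sc,265,155,60,75,8,"sc13.png")
E
```

```text
sd -x bottom corner to back line [0.1478] top +x corners, -x [0.0125 0.0098 0.1491]
 init crate rail ang sd [[0.6655, 0.1284], [0.6612, -0.1578]]
sc -x at rail top [0.1435] top -x,+x,+x [0.1434 0.0069 0.0047]
```

View pics/sd13.png

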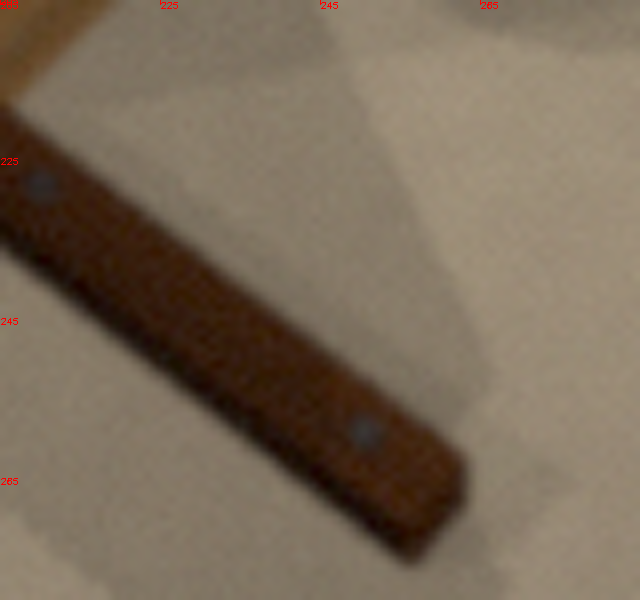

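View pics/sc13.png

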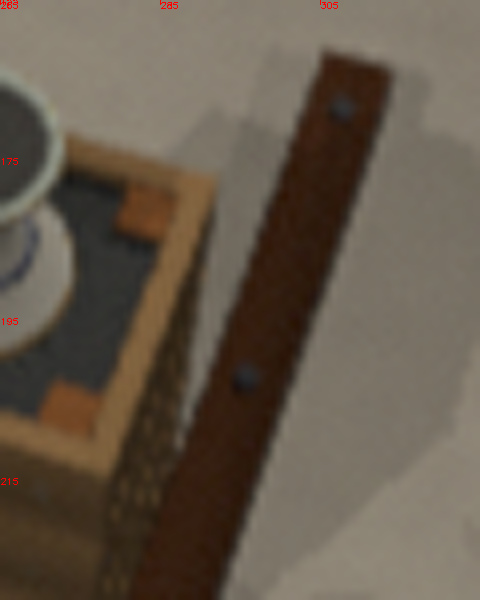

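```bash
python3 - <<'E'
from mc import *
def edge_rows(g,rows,x0f,x1f):
    pts=[]
    for r in rows:
        a,b=int(x0f(r)),int(x1f(r)); p=g[r,a:b+1]; th=(p[:3].mean()+p[-3:].mean())/2
        s=p-th; k=np.where(s[:-1]*s[1:]<0)[0]
        if len(k)==0: continue
        k=k[np.argmax(abs(s[k]-s[k+1]))]
        pts.append((a+k+s[k]/(s[k]-s[k+1]),r))
    return np.array(pts)
def fit(p):
    vx,vy,x,y=cv2.fitLine(p.astype(np.float32),cv2.DIST_HUBER,0,.01,.01).ravel(); 
    res=abs((p[:,0]-x)*vy-(p[:,1]-y)*vx); return (x,y,vx,vy),res.mean(),res.max()
def at(l,r): return (l[0]+(r-l[1])*l[2]/l[3],r)
g0=cv2.imread("pics/scene0.png")[:,:,1].astype(float)
# scene back rail inner edge, rows 165..232 initial
f=lambda r:305.7+(r-161.7)*(-.36)
p=edge_rows(g0,range(166,232,2),lambda r:f(r)-6,lambda r:f(r)+5);l,m,M=fit(p);print("sc rail",m,M,at(l,165),at(l,230))
rs=ray(sc,[at(l,165),at(l,230)],.04)[:,:2]
g=sc["frame"][:,:,1].astype(float)
f2=lambda r:228.3+(r-200)*.106
p=edge_rows(g,range(212,230),lambda r:f2(r)-6,lambda r:f2(r)+6);l2,m,M=fit(p);print("sc -x-y vertical edge",m,M,at(l2,232.5))
def dl(P,A,B):
    d=(B-A)/np.linalg.norm(B-A); v=P-A; return abs(d[0]*v[:,1]-d[1]*v[:,0]).round(4)
print("rail ang",np.arctan2(-(rs[0]-rs[1])[0],(rs[0]-rs[1])[1]),rs.round(4).tolist(),"dist",dl(ray(sc,[at(l2,232.5)],.04)[:,:2],*rs))
h0=cv2.imread("pics/side0.png")[:,:,1].astype(float)
f3=lambda r:182+(r-203.7)*(81.7/60)
p=edge_rows(h0,range(210,258,2),lambda r:f3(r)-6,lambda r:f3(r)+6);l3,m,M=fit(p);print("sd rail",m,M,at(l3,205),at(l3,260))
rd=ray(sd,[at(l3,260),at(l3,205)],.04)[:,:2]
print("rail ang",np.arctan2(-(rd[0]-rd[1])[0],(rd[0]-rd[1])[1]),rd.round(4).tolist())
h=sd["frame"][:,:,1].astype(float)
p=edge_rows(h,range(168,184),lambda r:234+(r-170)*.13-6,lambda r:234+(r-170)*.13+6);l4,m,M=fit(p)
print("sd vert",m,M,at(l4,188));
for u in (187,188,189): print(u,dl(ray(sd,[at(l4,u)],0)[:,:2],*rd),ray(sd,[at(l4,u)],0)[:,:2])
E
```

```text
sc rail 0.09156719522928938 0.21899310755729484 (np.float32(303.50995), 165) (np.float32(280.19278), 230)
sc -x-y vertical edge 0.3776165569548102 4.6982612657509 (np.float32(231.35158), 232.5)
rail ang -0.03186413099001962 [[0.6613, 0.1018], [0.653, -0.1586]] dist [0.1389]
sd rail 0.08544016250241102 0.30757404342786243 (np.float32(187.3662), 205) (np.float32(260.6445), 260)
rail ang -0.02648372148390138 [[0.6622, 0.116], [0.6553, -0.1431]]
sd vert 0.2181695289730874 0.540009517330545 (np.float32(235.84517), 188)
187 [0.1443] [[ 0.51230087 -0.09221831]]
188 [0.1419] [[ 0.51472952 -0.08973992]]
189 [0.1396] [[ 0.51715139 -0.08726863]]
```

Sub-pixel edge fits on the rail and crate put the crate's robot-side face 139 mm (scene) and 142 mm (side) from the back rail. That matches 140 mm, so the crate is snug there. Its y is unchanged from the hard contact with the side rail. The arm is clear, so I'm handing in.

```bash
python3 - <<'E'
from station import bot,ticket
s=bot.read_state();print(s["time"],s["ft_force"].round(1),abs(s["dq"]).max())
print(ticket.job_done())
E
```

```text
14.55 [ 0.5 -1.2 -0.1] 0.00624873543009761
the job is handed in; nothing more can be done
None
```

I pushed the crate into the corner and handed the job in at 14.6 s; my last checks say it stands square and snug against both rails. I used two low, tilted two-finger pushes. The first slid it right until it hit the side rail, where the force rose from 10 to 31 N. The second slid it forward until it hit the back rail, where the force reached 41 N and the tip stopped moving.

**Last checks:**
- **Back rail:** sub-pixel edge fits put the crate's robot-side face 139 mm (scene camera) and 142 mm (side camera) from the rail, against 140 mm when home.
- **Side rail:** there was no sub-pixel check of y. The crate's y changed by only about 1 mm (scene) and 0.4 mm (side) after the hard contact with the side rail.
- **Angle:** the crate's corners read about -0.03 rad and the rail -0.026 to -0.032 rad, so they agree to about 0.01 rad.
- **Arm and surroundings:** the arm was clear with about zero force. In the views I took, the crate never leaned and nothing else on the bench appeared to move; I did not measure either.

**Disagreement:** earlier hand-picked corners suggested the crate was 4 to 8 mm short in x. The side camera's y (66 mm against 60 mm when home) also read just past the 66 mm limit, but it read the same while the crate was pressed on the side rail. I took both as picking and calibration error, because the sub-pixel fits and the hard contacts disagreed with them.

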